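# Draw the lid off the tin of red chessmen

## Robot

A 6-joint arm with a two-finger parallel gripper is mounted at the origin on the work surface. World frame = base frame: x ahead of the robot, y to its left, z up, the work surface at z = 0. Lengths are in m, angles in rad, forces in N, time in s.
With the tool pointing down it reaches from about 0.375 to 0.75 m from the base axis. Payload 9 kg.
Tool frame: the origin (TCP) lies midway between the tips of the shut fingers; the grasp point (between the pads) lies 19 mm behind it; z points along the fingers, y is the line along which they close (so a half turn about z gives the same grasp; the last joint's range is limited). The gripper opens to 85 mm and grips with 20 to 120 N. Pads are 22 mm wide; open, the fingers measure 114 mm over their backs; the gripper's body (76 mm by 85 mm) begins 54 mm behind the grasp point. The pads swing forward as they close: fully open they stand 13 mm farther back than shut.
Start: joints at [1.118, 0.104, 0.097, 1.564, 0, 1.353], TCP at [0.14, 0.584, 0.199] pointing down, gripper open.
Joint ranges: [-2.99, 2.99], [-0.84, 1.86], [-1.1, 1.16], [-1.84, 2.11], [-1.51, 1.56], [-3.14, 3.14]. Speed limits (rad/s): [2.22, 2.22, 2.57, 3.14, 3.14, 3.14].

## Interface

Orientations are given as a 3x3 rotation matrix whose columns are the frame's x, y, z axes.
In Python, from plant import r gives the robot as it stands.
- The arm moves only by the tool creep_tool, called after "Request:" as a command line: name --argument value ..., lists and objects as JSON in quotes. Schema: {"type":"object","properties":{"segments":{"type":"object","properties":{"offsets":{"type":"array","items":{"type":"array","items":{"type":"number"},"minItems":6,"maxItems":6},"minItems":1,"maxItems":12}},"additionalProperties":false,"required":["offsets"]},"jaw":{"type":"number"},"grip_n":{"type":"number"},"only":{"type":"string"},"quiet":{"type":"boolean"},"lines":{"type":"string"}},"required":["segments"],"additionalProperties":false}. segments is an object whose key "offsets" holds a list of rows, 1 to 12 of them, each of 6 numbers: dx, dy, dz in fractions of the full range, 1 being 1 m, then a rotation vector rx, ry, rz in a scale on which 1.0 is 4 rad; each row shifts and turns the commanded pose from where the row before left it, along the tool's axes as they then stand; what a row does not reach is not made up. A row lasts 1/10 s, in which the tool goes at most 0.05 m and 0.15 rad, less where a joint would pass 70% of its speed; a pose out of reach is approached as far as the arm can. jaw is the finger opening in m, set as the call begins (left out keeps the last). The fingers move at their own pace and stop on an object; grip_n is the grip in N (left out, the last holds). Time passes only in rows, so rows that do not move let the fingers close. The tool returns the time, the measured TCP pose, the force, the opening and the grip force at its end. only (a regular expression) keeps the lines of the reply that match it, lines (a string "A,B") keeps lines A to B, and quiet returns only ok. A shift or turn number past 1, either way, is cut back to 1. Input that does not fit is refused with a message, and nothing moves.
- r.read_state(): the state, without advancing time (a new reading comes with each control period).
- r.get_image(name): name is "scene" or "top" or "wrist"; returns the picture (400x640x3 uint8, red, green, blue); there is no depth.
- r.get_calibration(name): a dict with "fx", "fy", "cx", "cy" (pixels), "distortion" ([k1, k2, p1, p2, k3] as OpenCV has them; the pictures are not rectified), "origin" and "rotation" of the camera in the world; the wrist camera has in their place "mount" (4x4, takes a point from camera to tool coordinates, whose origin is the TCP and whose axes are the flange's). Camera axes: x right, y down, z forward; pixel columns grow to the right and rows downward; lengths in m; the calibration is good to about 2 mm. A picture is of the moment at which its call begins: read the wrist's pose just before it. get_calibration takes no time and is no camera call.
- r.finish_job(): hands the job in; it is judged then, once.
The state is a dict: "t": time; "joints": joint angles; "joint_vel": joint speeds; "tau": joint torques, N m; "position": TCP position; "ee_rot": TCP orientation; "contact_force": force on the tool from outside, world axes, zero at the start; "torque": the same for the moment, N m; "finger_gap": finger opening in m; "grasp_force": force on a finger pad.
Only numpy, scipy, OpenCV 4.12 (cv2) and the standard library are available. Lean on these libraries where they do the work, as an engineer would, in place of code of your own. Each camera call takes 0.05 s, during which the arm holds its last target. There are 200 camera calls.

## Task

Open the tin of red chessmen: its base is held down by a screw clamp, so grip the deep, tight red lid and draw it straight up until it is clear of the tin. Then set the lid down gently, mouth down, in the middle of the round cork coaster and let go; do not drop it, and leave the white lid on its tin undisturbed.

Things in the scene. Friction and masses are not known exactly. Their poses are not given: they have to be found in the camera images.
- lid_red: Deep square red plastic lid, loose, 55 x 55 mm, 64 mm tall, 90 g, walls 2.5 mm, closed on top, open below. Origin: centre of its lower rim, z up, x and y square to its walls. Starts fully down on the tin's neck, rim 40 mm and top 104 mm above the table. A steady upward pull of 7 to 15 N over 58 mm (sprung strips rub inside) draws it off. Grip it from above across two walls that face each other.
- tin_red: Aluminium base of that tin, fixed in a low dark steel screw clamp. Origin: on the table under the tin's middle; z up, x, y square to its sides (the lid's axes agree at the start). Clamp plate 100 x 74 mm, jaws up to 30 mm high, black screw knob reaching 66 mm towards -x, up to 25 mm high. Tin body 55 mm square up to 40 mm, then a hollow 47 mm square neck up to 98 mm, hidden by the lid.
- lid_white: The same lid in white plastic, on a second, identical clamped tin: a bystander to be left where it is. Same sizes, origin and axes as the red lid.
- coaster: Round flat cork coaster, 114 mm across and 5 mm thick, fixed on the table. Origin: centre of its underside, on the table; its upper face is 5 mm higher.

How it is judged:
On the way:
1. the red lid has been drawn straight up off the neck: at least 60 mm up, still above its tin within 20 mm and within 10 degrees of upright (z of lid_red in the frame of tin_red above 0.1 m and horizontal distance between lid_red and tin_red below 0.02 m and angle between lid_red's own z axis and vertical below 0.175 rad), for 0.04 s.
At the end, for the whole second after the job is handed in: The red lid stands mouth down, at rest and released, flat on the cork coaster (rim within 5 mm of its upper face, tilt under 6 degrees), its centre within 25 mm of the coaster's centre; the white lid is within 12 mm of where it started (horizontal distance between lid_red and coaster below 0.025 m and z of lid_red in the frame of coaster between 0.002 and 0.01 m and angle between lid_red's own z axis and vertical below 0.1 rad and linear speed of lid_red below 0.02 m/s and distance of lid_white from where it was at the start of the episode below 0.012 m); the robot touches nothing.
It fails at once if the white lid is moved more than 12 mm (not (distance of lid_white from where it was at the start of the episode below 0.012 m)).
It fails at once if the red lid is dropped or thrown: moving faster than 0.6 m/s out of the fingers (a fall of about 18 mm) (linear speed of lid_red above 0.6 m/s and contact force between the fingers and lid_red below 0.1 N).
It also fails if it takes over 40 s, if anything falls off the work surface, if the arm or the gripper's body presses on something with over 40 N, if the wrist force passes 120 N, or if a joint passes its speed limit or range.

## Working session

There is one attempt and no reset: what is moved stays moved. The work goes in short steps, Python scripts to look and compute and a tool call to move; the robot and the scene stay as the last step left them, time stands still between calls to the robot, and variables do not carry over. Pictures are saved under pics/ and viewed, at most 10 in all, crops included, and the job is handed in when it is done.

```bash
mkdir -p pics; ls; python3 - <<'E'
from plant import r
import cv2, numpy as np
for n in ("top","scene"):
    cv2.imwrite(f"pics/{n}0.png", r.get_image(n)[:,:,::-1])
    c=r.get_calibration(n); print(n,{k:np.round(v,4).tolist() for k,v in c.items()})
s=r.read_state(); print(s["t"],np.round(s["ee_rot"],3),s["position"])
E
```

```text
pics
plant.py
top {'fx': 498.9524, 'fy': 498.9524, 'cx': 330.7471, 'cy': 200.0381, 'distortion': [-0.1414, 0.0, 0.0, 0.0, 0.0], 'origin': [0.4446, 0.0004, 0.92], 'rotation': [[0.0198, -0.9959, 0.0882], [-0.9996, -0.0216, -0.0194], [0.0212, -0.0878, -0.9959]]}
scene {'fx': 369.4358, 'fy': 369.4358, 'cx': 320.3069, 'cy': 198.4656, 'distortion': [0.0028, 0.0, 0.0, 0.0, 0.0], 'origin': [1.0182, 0.2037, 0.4405], 'rotation': [[-0.3587, 0.5475, -0.756], [0.9333, 0.1984, -0.2992], [-0.0139, -0.8129, -0.5822]]}
0.1 [[-0.973  0.233 -0.001]
 [ 0.233  0.973 -0.001]
 [ 0.    -0.001 -1.   ]] [0.13940903 0.5832346  0.19819218]
```

View pics/top0.png

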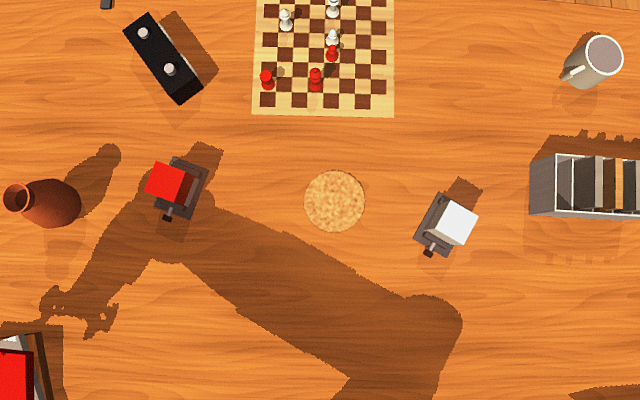

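View pics/scene0.png

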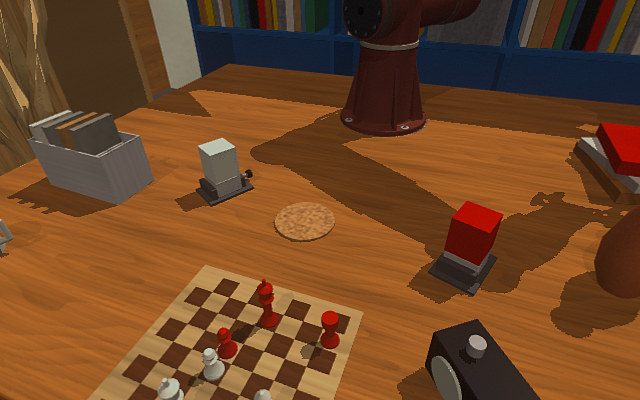

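The top view shows the red lid at about (170,183) on its clamp, with the knob towards the bottom of the picture at (167,215). The cork coaster is at (335,201) and the white lid at (458,222). The scene view shows the red lid at (473,232), the coaster at (305,221) and the white lid at (219,160). I'll fit the lid's box silhouette in both views.

```bash
cat > h.py <<'E'
import cv2, numpy as np
from scipy.optimize import minimize
from plant import r
def proj(n,P):
    c=r.get_calibration(n); R=np.array(c["rotation"]).T
    K=np.array([[c["fx"],0,c["cx"]],[0,c["fy"],c["cy"]],[0,0,1.]])
    return cv2.projectPoints(np.asarray(P,float),cv2.Rodrigues(R)[0],-R@np.array(c["origin"]),K,np.array(c["distortion"]))[0].reshape(-1,2)
def box(x,y,a,z0,z1,w=.055):
    s=w/2*np.array([[1,1],[1,-1],[-1,-1],[-1,1]]); R=np.array([[np.cos(a),-np.sin(a)],[np.sin(a),np.cos(a)]])
    q=s@R.T+[x,y]; return np.vstack([np.c_[q,np.full(4,z)] for z in (z0,z1)])
def hullmask(p):
    m=np.zeros((400,640),np.uint8); cv2.fillConvexPoly(m,np.int32(np.round(cv2.convexHull(np.float32(p))*256)),255,cv2.LINE_AA,8); return m/255.
def redmask(im,u,v,h=60):
    i=im.astype(int); m=((i[...,0]>70)&(i[...,1]<.3*i[...,0])&(i[...,2]<.3*i[...,0])).astype(np.uint8)
    _,l,st,ce=cv2.connectedComponentsWithStats(m); k=l[v,u]; assert k>0; return (l==k)*1.
def fit(masks,x0,z0=.04,z1=.104):
    f=lambda p:sum(np.abs(hullmask(proj(n,box(*p,z0,z1)))-m).sum() for n,m in masks.items())
    best=None
    for a in np.radians([0,15,30,45,60,75]):
        o=minimize(f,[*x0,a],method="Nelder-Mead",options=dict(initial_simplex=[[*x0,a],[x0[0]+.02,x0[1],a],[x0[0],x0[1]+.02,a],[*x0,a+.3]],xatol=1e-5,fatol=.01))
        if best is None or o.fun<best.fun: best=o
    return best
E
python3 - <<'E'
from h import *
t=cv2.imread("pics/top0.png")[:,:,::-1]; s=cv2.imread("pics/scene0.png")[:,:,::-1]
mt=redmask(t,170,183); ms=redmask(s,473,232); print(mt.sum(),ms.sum())
for d in ({"top":mt},{"scene":ms},{"top":mt,"scene":ms}):
    o=fit(d,[.47,.28]); print(list(d),o.x[:2].round(4),np.degrees(o.x[2]).round(1),round(o.fun,1))
# coaster: fit discs
th=np.linspace(0,6.283,60)
disc=lambda x,y:np.vstack([np.c_[x+.057*np.cos(th),y+.057*np.sin(th),0*th+z] for z in (0,.005)])
for n,im,(u,v) in (("top",t,(335,201)),("scene",s,(305,221))):
    hsv=cv2.cvtColor(im.copy(),cv2.COLOR_RGB2HSV).astype(float)
    # distinctness of disc vs ring in Lab
    lab=cv2.GaussianBlur(cv2.cvtColor(im.copy(),cv2.COLOR_RGB2LAB),(0,0),1).astype(float)
    c=lab[v-5:v+6,u-5:u+6].reshape(-1,3).mean(0); ring=np.vstack([lab[v-8:v+9,u-50:u-42].reshape(-1,3),lab[v-8:v+9,u+42:u+50].reshape(-1,3)]).mean(0)
    w=(c-ring)/np.dot(c-ring,c-ring); m=np.clip((lab-ring)@w,0,1)
    yy,xx=np.mgrid[:400,:640]; m[(abs(xx-u)>45)|(abs(yy-v)>45)]=0
    f=lambda p:np.abs(hullmask(proj(n,disc(*p)))-m).sum()
    o=minimize(f,[.45,0],method="Nelder-Mead",options=dict(initial_simplex=[[.45,0],[.47,0],[.45,.02]])); print(n,o.x.round(4),round(o.fun))
E
```

```text
1232.0 2423.0
['top'] [0.5427 0.2626] 70.4 271.4
['scene'] [0.5424 0.2611] 73.8 145.3Traceback (most recent call last):
  File "<stdin>", line 5, in <module>
  File "h.py", line 20, in fit
    o=minimize(f,[*x0,a],method="Nelder-Mead",options=dict(initial_simplex=[[*x0,a],[x0[0]+.02,x0[1],a],[x0[0],x0[1]+.02,a],[*x0,a+.3]],xatol=1e-5,fatol=.01))
    res = _minimize_neldermead(fun, x0, args, callback, bounds=bounds,
                               **options)
    fxcc = func(xcc)
    fx = function(np.copy(x), *(wrapper_args + args))
  File "h.py", line 17, in <lambda>
    f=lambda p:sum(np.abs(hullmask(proj(n,box(*p,z0,z1)))-m).sum() for n,m in masks.items())
               ~~~^^^^^^^^^^^^^^^^^^^^^^^^^^^^^^^^^^^^^^^^^^^^^^^^^^^^^^^^^^^^^^^^^^^^^^^^^^
  File "h.py", line 17, in <genexpr>
    f=lambda p:sum(np.abs(hullmask(proj(n,box(*p,z0,z1)))-m).sum() for n,m in masks.items())
                                   ~~~~^^^^^^^^^^^^^^^^^
  File "h.py", line 5, in proj
    c=r.get_calibration(n); R=np.array(c["rotation"]).T
ValueError: time passes only in moves, steps and waits
```

```bash
python3 - <<'E'
s=open('h.py').read()
s=s.replace('def proj(n,P):\n    c=r.get_calibration(n);','CAL={n:r.get_calibration(n) for n in ("top","scene","wrist")}\ndef proj(n,P):\n    c=CAL[n];')
s=s.replace('i[...,0]>70','i[...,0]>35')
open('h.py','w').write(s)
E
cat > m.py <<'E'
from h import *
t=cv2.imread("pics/top0.png")[:,:,::-1]; s=cv2.imread("pics/scene0.png")[:,:,::-1]
mt=redmask(t,170,183); ms=redmask(s,473,232); print(mt.sum(),ms.sum())
for d in ({"top":mt},{"scene":ms},{"top":mt,"scene":ms}):
    o=fit(d,[.54,.26]); print(list(d),o.x[:2].round(4),np.degrees(o.x[2]).round(1),round(o.fun,1))
th=np.linspace(0,6.283,60)
disc=lambda x,y:np.vstack([np.c_[x+.057*np.cos(th),y+.057*np.sin(th),0*th+z] for z in (0,.005)])
for n,im,(u,v) in (("top",t,(335,201)),("scene",s,(305,221))):
    lab=cv2.GaussianBlur(cv2.cvtColor(im.copy(),cv2.COLOR_RGB2LAB),(0,0),1).astype(float)
    c=lab[v-5:v+6,u-5:u+6].reshape(-1,3).mean(0); ring=np.vstack([lab[v-8:v+9,u-50:u-42].reshape(-1,3),lab[v-8:v+9,u+42:u+50].reshape(-1,3)]).mean(0)
    w=(c-ring)/np.dot(c-ring,c-ring); m=np.clip((lab-ring)@w,0,1)
    yy,xx=np.mgrid[:400,:640]; m[(abs(xx-u)>45)|(abs(yy-v)>45)]=0
    f=lambda p:np.abs(hullmask(proj(n,disc(*p)))-m).sum()
    q=minimize(f,[.53,0],method="Nelder-Mead",options=dict(initial_simplex=[[.53,0],[.55,0],[.53,.02]])); print(n,"coaster",q.x.round(4),round(q.fun),m.sum().round())
    for P in (box(*o.x,.04,.104),):
        im=im.copy(); cv2.polylines(im,[np.int32(proj(n,P)[4:].round())],True,(0,255,0)); cv2.polylines(im,[np.int32(cv2.convexHull(np.float32(proj(n,P))).round())],True,(0,0,255))
    cv2.polylines(im,[np.int32(proj(n,disc(*q.x))[60:].round())],True,(0,0,255))
    x0,y0=((130,120) if n=="top" else (270,150)); crop=im[y0:y0+150,x0:x0+250]
    cv2.imwrite(f"pics/o_{n}.png",cv2.resize(crop,None,fx=2,fy=2,interpolation=0)[:,:,::-1])
a,b=(cv2.imread(f"pics/o_{n}.png") for n in ("top","scene")); cv2.imwrite("pics/o.png",np.vstack([a,b])[:600])
E
python3 m.py
```

```text
1232.0 2444.0
['top'] [0.5426 0.2623] -19.6 271.4
['scene'] [0.5424 0.2611] 73.7 125.0
['top', 'scene'] [0.5423 0.2613] 73.4 415.5
top coaster [ 0.5231 -0.0215] 861 2577.0
scene coaster [ 0.5164 -0.0283] 610 1587.0
```

View pics/o.png

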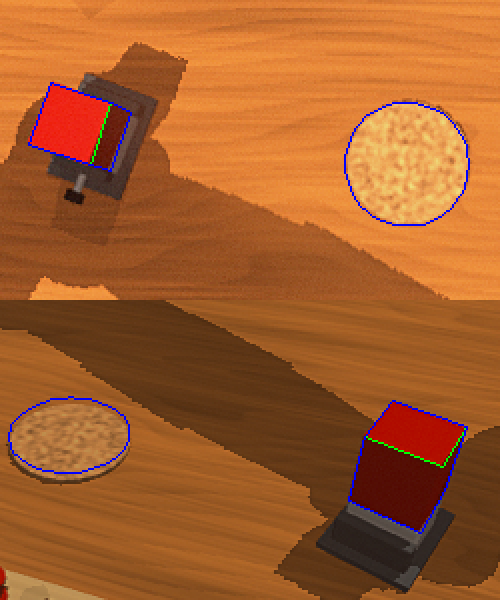

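The overlays sit tightly on the lid: centre about (0.5425, 0.2617), tin yaw about -17°, knob towards the robot. The coaster outline is good in the top view at (0.523, -0.0215). I'll move above the lid.

The rows are not in the units I measure in: turns go in shares of 4 rad. I convert before sending: 0.06 rad / 4 = 0.015.

Request:
creep_tool --segments '{"offsets":[[-0.039, -0.018, 0, 0, 0, 0], [-0.039, -0.018, 0, 0, 0, 0], [-0.039, -0.018, 0, 0, 0, 0], [-0.039, -0.018, 0, 0, 0, 0], [-0.039, -0.018, 0, 0, 0, 0], [-0.039, -0.018, 0, 0, 0, 0], [-0.039, -0.018, 0, 0, 0, 0], [-0.039, -0.018, 0, 0, 0, 0], [-0.039, -0.018, 0, 0, 0, 0], [-0.039, -0.018, 0, 0, 0, 0], [-0.039, -0.018, 0, 0, 0, 0], [-0.039, -0.021, 0, 0, 0, 0.015]]}' --jaw 0.085 --grip_n 60

```text
t: 1.3
position: [0.5448, 0.2605, 0.1985]
ee_rot: [[-0.957, 0.291, -0.001], [0.291, 0.957, 0.0], [0.001, -0.0, -1.0]]
contact_force: [0.2, 1.0, -0.0]
finger_gap: 0.0848
grasp_force: 0.0
```

Request:
creep_tool --segments '{"offsets":[[0, 0, 0, 0, 0, 0], [0, 0, 0, 0, 0, 0], [0, 0, 0, 0, 0, 0]]}'

```text
t: 1.6
position: [0.5431, 0.2622, 0.1987]
ee_rot: [[-0.957, 0.29, -0.001], [0.29, 0.957, 0.0], [0.001, -0.0, -1.0]]
contact_force: [0.3, 0.0, 0.4]
finger_gap: 0.0848
grasp_force: 0.0
```

```bash
python3 - <<'E'
from h import *
s=r.read_state(); w=r.get_image("wrist"); cv2.imwrite("pics/w1.png",w[:,:,::-1])
R=np.array(s["ee_rot"]);M=np.array(CAL["wrist"]["mount"]);p=np.array(s["position"])
print(p.round(4),R.round(4).tolist(),np.degrees(np.arctan2(R[1,1],R[0,1])),M.round(3).tolist())
CAL["wrist"]["rotation"]=R@M[:3,:3]; CAL["wrist"]["origin"]=p+R@M[:3,3]
a=np.radians(72.5); B=proj("wrist",box(.5425,.2617,a,.04,.104)); print(B.round().tolist())
v=w.copy(); cv2.polylines(v,[np.int32(B[4:].round())],True,(0,255,0)); cv2.imwrite("pics/w1o.png",v[:,:,::-1])
i=w.astype(int); m=((i[...,0]>35)&(i[...,1]<.3*i[...,0])&(i[...,2]<.3*i[...,0])); c=B[4:].mean(0); print(c,m[int(c[1]),int(c[0])] if 0<c[1]<400 and 0<c[0]<640 else None)
E
```

```text
[0.5431 0.2622 0.1987] [[-0.9571, 0.2898, -0.0007], [0.2898, 0.9571, 0.0002], [0.0007, -0.0, -1.0]] 73.15620042537573 [[0.001, -0.958, -0.288, 0.073], [1.0, 0.0, 0.001, 0.0], [-0.001, -0.288, 0.958, -0.174], [0.0, 0.0, 0.0, 1.0]]
[[351.0, 151.0], [349.0, 201.0], [299.0, 201.0], [298.0, 150.0], [356.0, 161.0], [354.0, 222.0], [293.0, 221.0], [292.0, 160.0]]
[323.91598122 191.01618477] True
```

View pics/w1o.png

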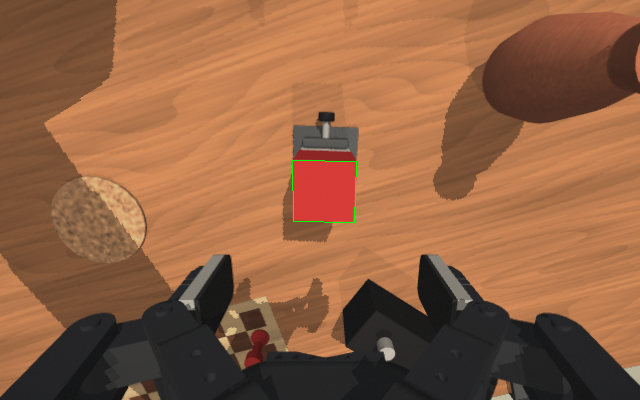

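The wrist view confirms the fit: the red top sits at (293–356, 160–222), square to the tool and central between the fingers. I'll descend and grip.

Request:
creep_tool --segments '{"offsets":[[0, 0, 0.025, 0, 0, 0], [0, 0, 0.03, 0, 0, 0], [0, 0, 0.03, 0, 0, 0], [0, 0, 0.03, 0, 0, 0], [0, 0, 0.02, 0, 0, 0], [0, 0, 0.012, 0, 0, 0], [0, 0, 0, 0, 0, 0], [0, 0, 0, 0, 0, 0]]}' --jaw 0.085 --grip_n 60

```text
t: 2.45
position: [0.544, 0.2622, 0.053]
ee_rot: [[-0.957, 0.29, 0.001], [0.29, 0.957, 0.0], [-0.001, 0.001, -1.0]]
contact_force: [0.2, -0.5, 1.2]
finger_gap: 0.0847
grasp_force: 0.0
```

Request:
creep_tool --segments '{"offsets":[[0, 0, 0, 0, 0, 0], [0, 0, 0, 0, 0, 0], [0, 0, 0, 0, 0, 0], [0, 0, 0, 0, 0, 0], [0, 0, 0, 0, 0, 0], [0, 0, 0, 0, 0, 0], [0, 0, 0, 0, 0, 0], [0, 0, 0, 0, 0, 0]]}' --jaw 0.03 --grip_n 60

```text
t: 3.25
position: [0.5447, 0.2614, 0.0538]
ee_rot: [[-0.957, 0.291, 0.002], [0.291, 0.957, -0.0], [-0.002, 0.0, -1.0]]
contact_force: [-3.5, -3.3, 7.1]
finger_gap: 0.054
grasp_force: 63.1
```

Request:
creep_tool --segments '{"offsets":[[0, 0, -0.006, 0, 0, 0], [0, 0, -0.006, 0, 0, 0], [0, 0, -0.006, 0, 0, 0], [0, 0, -0.006, 0, 0, 0], [0, 0, -0.006, 0, 0, 0]]}'

```text
t: 3.75
position: [0.5438, 0.2617, 0.0823]
ee_rot: [[-0.957, 0.291, -0.0], [0.291, 0.957, 0.0], [0.0, 0.0, -1.0]]
contact_force: [2.4, -1.5, -4.9]
finger_gap: 0.0539
grasp_force: 63.7
```

```bash
cat > look.py <<'E'
import sys
from h import *
im=r.get_image("scene"); u0,v0,k=int(sys.argv[2]),int(sys.argv[3]),sys.argv[1]
cv2.imwrite(f"pics/{k}.png",cv2.resize(im[v0:v0+200,u0:u0+250],None,fx=2,fy=2)[:,:,::-1])
E
python3 look.py s2 350 120
```

Request:
creep_tool --segments '{"offsets":[[0, 0, 0, 0, 0, 0]]}'

```text
t: 3.9
position: [0.5445, 0.2617, 0.0834]
ee_rot: [[-0.957, 0.291, 0.002], [0.291, 0.957, -0.0], [-0.002, 0.0, -1.0]]
contact_force: [-1.1, -2.5, 3.7]
finger_gap: 0.0534
grasp_force: 64.9
```

View pics/s2.png

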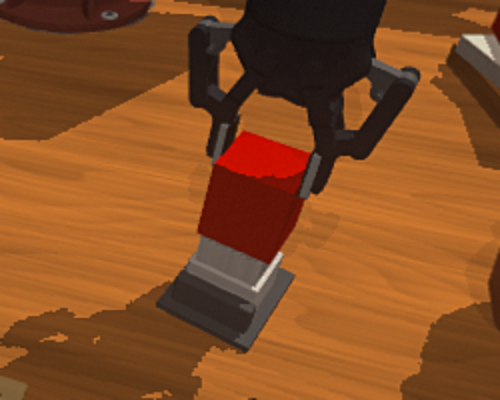

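The lid is rising, with its near bottom corner at crop (270,263), full-frame (485,251). The pads look closer to its top than I planned, so I'll check for slip.

```bash
python3 - <<'E'
from h import *
for z in (.04,.05,.06,.07,.08): print(z,proj("scene",box(.5425,.2617,np.radians(73),z,z+.064)).round(0).tolist())
E
```

```text
0.04 [[492.0, 245.0], [480.0, 266.0], [444.0, 250.0], [458.0, 231.0], [503.0, 213.0], [491.0, 233.0], [452.0, 218.0], [466.0, 200.0]]
0.05 [[494.0, 241.0], [482.0, 261.0], [445.0, 245.0], [459.0, 227.0], [505.0, 208.0], [493.0, 227.0], [454.0, 212.0], [468.0, 195.0]]
0.06 [[495.0, 236.0], [483.0, 256.0], [447.0, 240.0], [460.0, 222.0], [507.0, 202.0], [495.0, 221.0], [455.0, 207.0], [469.0, 189.0]]
0.07 [[497.0, 231.0], [485.0, 251.0], [448.0, 235.0], [462.0, 217.0], [509.0, 196.0], [497.0, 216.0], [456.0, 201.0], [470.0, 184.0]]
0.08 [[499.0, 226.0], [487.0, 246.0], [449.0, 230.0], [463.0, 212.0], [511.0, 191.0], [499.0, 210.0], [458.0, 195.0], [472.0, 178.0]]
```

The rim is at about 0.070 m, which matches the 30 mm rise, so there's no slip. I'll continue up.

Request:
creep_tool --segments '{"offsets":[[0, 0, -0.006, 0, 0, 0], [0, 0, -0.006, 0, 0, 0], [0, 0, -0.006, 0, 0, 0], [0, 0, -0.006, 0, 0, 0], [0, 0, -0.006, 0, 0, 0], [0, 0, -0.007, 0, 0, 0], [0, 0, -0.007, 0, 0, 0], [0, 0, -0.007, 0, 0, 0], [0, 0, -0.007, 0, 0, 0], [0, 0, -0.007, 0, 0, 0], [0, 0, -0.007, 0, 0, 0], [0, 0, 0, 0, 0, 0]]}'

```text
t: 5.1
position: [0.5444, 0.2619, 0.1553]
ee_rot: [[-0.957, 0.291, 0.002], [0.291, 0.957, 0.001], [-0.001, 0.001, -1.0]]
contact_force: [-0.7, 0.8, -1.2]
finger_gap: 0.0537
grasp_force: 64.5
```

```bash
python3 look.py s3 350 80; python3 - <<'E'
from h import *
for z in (.12,.13,.14,.15): print(z,proj("scene",box(.5425,.2617,np.radians(73),z,z+.064))[:3].round(0).tolist())
E
```

```text
0.12 [[506.0, 204.0], [494.0, 224.0], [454.0, 209.0]]
0.13 [[508.0, 199.0], [496.0, 218.0], [456.0, 203.0]]
0.14 [[510.0, 193.0], [498.0, 212.0], [457.0, 197.0]]
0.15 [[512.0, 187.0], [500.0, 206.0], [459.0, 191.0]]
```

View pics/s3.png

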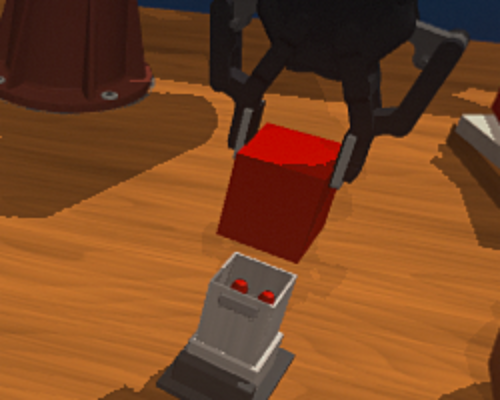

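The lid is clear and upright, with its rim at about 0.141 m (bottom corner at full-frame (500,211)) and the open tin below it. I'll carry it to the coaster.

Request:
creep_tool --segments '{"offsets":[[-0.003, -0.015, 0, 0, 0, 0], [-0.006, -0.027, 0, 0, 0, 0], [-0.007, -0.03, 0, 0, 0, 0], [-0.007, -0.03, 0, 0, 0, 0], [-0.007, -0.03, 0, 0, 0, 0], [-0.007, -0.03, 0, 0, 0, 0], [-0.007, -0.03, 0, 0, 0, 0], [-0.007, -0.03, 0, 0, 0, 0], [-0.006, -0.027, 0, 0, 0, 0], [-0.004, -0.018, 0, 0, 0, 0], [-0.0024, -0.01, 0, 0, 0, 0], [0, 0, 0, 0, 0, 0]]}'

```text
t: 6.35
position: [0.5236, -0.0229, 0.1536]
ee_rot: [[-0.956, 0.292, -0.0], [0.292, 0.956, 0.0], [0.0, -0.0, -1.0]]
contact_force: [-0.9, -0.1, -0.1]
finger_gap: 0.0534
grasp_force: 64.5
```

Request:
creep_tool --segments '{"offsets":[[0, 0, 0, 0, 0, 0], [0, 0, 0, 0, 0, 0]]}'

```text
t: 6.55
position: [0.5239, -0.0209, 0.1538]
ee_rot: [[-0.957, 0.29, -0.0], [0.29, 0.957, 0.0], [0.0, 0.0, -1.0]]
contact_force: [0.2, 0.2, -0.9]
finger_gap: 0.0535
grasp_force: 64.5
```

Request:
creep_tool --segments '{"offsets":[[0, 0, 0.01, 0, 0, 0], [0, 0, 0.02, 0, 0, 0], [0, 0, 0.025, 0, 0, 0], [0, 0, 0.025, 0, 0, 0], [0, 0, 0.02, 0, 0, 0], [0, 0, 0.015, 0, 0, 0], [0, 0, 0.007, 0, 0, 0], [0, 0, 0.003, 0, 0, 0], [0, 0, 0, 0, 0, 0], [0, 0, 0, 0, 0, 0]]}'

```text
t: 7.55
position: [0.5247, -0.022, 0.0299]
ee_rot: [[-0.957, 0.291, 0.001], [0.291, 0.957, -0.0], [-0.001, 0.0, -1.0]]
contact_force: [0.7, -0.2, -1.3]
finger_gap: 0.054
grasp_force: 64.5
```

```bash
python3 look.py s4 180 120; python3 - <<'E'
from h import *
p=r.read_state()["position"]
for z in (.005,.01,.015,.02): print(z,proj("scene",box(p[0]-.0015,p[1],np.radians(73),z,z+.064))[:3].round(0).tolist())
E
```

```text
0.005 [[326.0, 217.0], [308.0, 232.0], [285.0, 221.0]]
0.01 [[326.0, 215.0], [308.0, 230.0], [285.0, 219.0]]
0.015 [[326.0, 213.0], [308.0, 228.0], [285.0, 216.0]]
0.02 [[326.0, 211.0], [308.0, 226.0], [285.0, 214.0]]
```

View pics/s4.png

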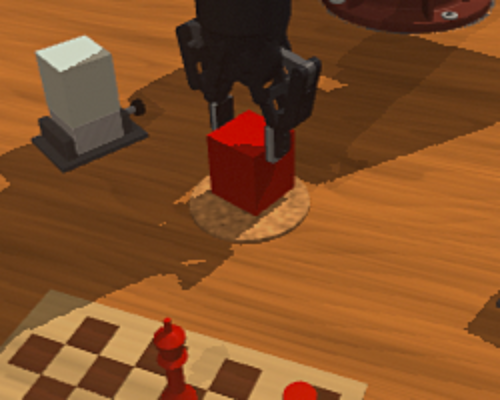

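The lid is over the coaster with its near bottom corner at full-frame (308,227), so the rim is at about 0.016 m. I'll lower it slowly to contact.

Request:
creep_tool --segments '{"offsets":[[0, 0, 0.003, 0, 0, 0], [0, 0, 0.003, 0, 0, 0], [0, 0, 0.002, 0, 0, 0], [0, 0, 0, 0, 0, 0], [0, 0, 0, 0, 0, 0]]}'

```text
t: 8.1
position: [0.5239, -0.0217, 0.0208]
ee_rot: [[-0.957, 0.291, -0.0], [0.291, 0.957, 0.0], [0.0, 0.0, -1.0]]
contact_force: [0.8, 0.2, -1.5]
finger_gap: 0.0537
grasp_force: 64.5
```

Request:
creep_tool --segments '{"offsets":[[0, 0, 0.001, 0, 0, 0], [0, 0, 0, 0, 0, 0], [0, 0, 0, 0, 0, 0]]}'

```text
t: 8.4
position: [0.524, -0.0217, 0.0199]
ee_rot: [[-0.957, 0.29, 0.0], [0.29, 0.957, 0.0], [-0.0, 0.0, -1.0]]
contact_force: [0.1, 0.4, -1.2]
finger_gap: 0.0532
grasp_force: 64.5
```

Request:
creep_tool --segments '{"offsets":[[0, 0, 0.001, 0, 0, 0], [0, 0, 0, 0, 0, 0], [0, 0, 0, 0, 0, 0]]}'

```text
t: 8.7
position: [0.524, -0.0217, 0.0189]
ee_rot: [[-0.957, 0.291, -0.0], [0.291, 0.957, 0.0], [0.0, 0.0, -1.0]]
contact_force: [0.1, 0.5, -1.1]
finger_gap: 0.0534
grasp_force: 64.6
```

Request:
creep_tool --segments '{"offsets":[[0, 0, 0.001, 0, 0, 0], [0, 0, 0, 0, 0, 0], [0, 0, 0, 0, 0, 0]]}'

```text
t: 9.0
position: [0.5242, -0.0218, 0.0188]
ee_rot: [[-0.957, 0.291, 0.0], [0.291, 0.957, -0.0], [-0.0, 0.0, -1.0]]
contact_force: [-3.9, 0.1, 8.1]
finger_gap: 0.0533
grasp_force: 65.4
```

Contact: 8 N upward, and the TCP stopped at 0.0188. I'll release slowly, then retreat.

Request:
creep_tool --segments '{"offsets":[[0, 0, 0, 0, 0, 0], [0, 0, 0, 0, 0, 0], [0, 0, 0, 0, 0, 0], [0, 0, 0, 0, 0, 0], [0, 0, 0, 0, 0, 0], [0, 0, 0, 0, 0, 0]]}' --jaw 0.085 --grip_n 20

```text
t: 9.6
position: [0.524, -0.0218, 0.0179]
ee_rot: [[-0.957, 0.291, 0.0], [0.291, 0.957, 0.0], [-0.0, 0.0, -1.0]]
contact_force: [-0.3, -0.4, 0.3]
finger_gap: 0.085
grasp_force: 0.0
```

Request:
creep_tool --segments '{"offsets":[[0, 0, -0.01, 0, 0, 0], [0, 0, -0.02, 0, 0, 0], [0, 0, -0.03, 0, 0, 0], [0, 0, -0.03, 0, 0, 0], [0, 0, -0.03, 0, 0, 0], [0, 0, -0.02, 0, 0, 0], [0, 0, 0, 0, 0, 0], [0, 0, 0, 0, 0, 0]]}'

```text
t: 10.4
position: [0.5243, -0.0219, 0.1584]
ee_rot: [[-0.957, 0.291, 0.001], [0.291, 0.957, -0.0], [-0.001, 0.0, -1.0]]
contact_force: [0.3, -0.3, -0.1]
finger_gap: 0.0851
grasp_force: 0.0
```

```bash
python3 look.py s5 180 120
```

```text
(no output)
```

View pics/s5.png

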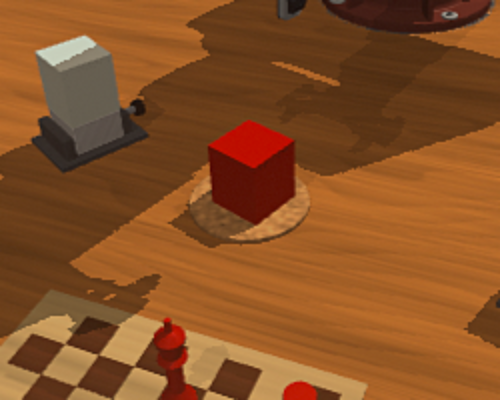

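The lid stands flat and centred on the coaster, with its near corner at crop (257,223). The gripper is clear and the white lid at (80,85) hasn't moved. I'll hand the job in.

```bash
python3 -c "
from plant import r
print(r.finish_job())"
```

```text
the job is handed in; nothing more can be done
None
```

The red lid was drawn straight up off its tin and set down gently, mouth down, in the middle of the cork coaster, the white lid was left untouched, and the job was handed in at about 10 s; no verdict was returned.

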